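# Raise the sunken planing stop with the hook tool

### The job

The round planing stop has been pushed down its deep bore in the beech block. Take the hook tool from its holder, catch the wire loop on top of the stop with it and draw the stop right up until it comes hard against its end of travel, then keep pulling it with a steady 15 N or so for half a second to seat it, never pulling or pushing on it with more than 25 N. Leave the stop up, unhook the tool and put it back upright in its holder; do not touch the stop with the gripper and leave the other things where they are.

Things in the scene. Friction and masses are not known exactly. Their poses are not given: they have to be found in the camera images.
- block: laminated beech block, fixed, 200 (x) x 140 (y) x 100 mm high; origin at the centre of its underside, z up. A round vertical bore 50 mm across goes in from its top, its centre 30 mm from the block's centre towards the block's -x. A small jar, 38 mm across and 34 mm high, stands on the top near the +x end.
- bore (a point): centre of the bore's mouth, level with the top face of the block (100 mm above the bench); axes as the block's
- stop: the round planing stop in the bore, 46 mm across, flat-topped, 38 mm long, axis vertical, origin at the centre of its underside, axes as the block's; 0.25 kg. It starts with its flat top 31 to 60 mm below the mouth and slides only up and down. It rubs with 6 N: drawing it up slowly takes 8 to 10 N, it stays where it is left, and about 4 N pushes it down. Its hard end of travel is not the same each time.
- loop (a point): centre of the eye of the stop's loop, 6.5 mm above the stop's flat top (46 mm across); moves with the stop, axes as the block's. A rigid upright arch of 4 mm steel wire in the block's y-z plane: a hook passes through along x, from either side. Opening 13 mm high, 22 mm wide. At its unseen end of travel the stop's top is 10 to 24 mm above the bore's mouth.
- holder: plywood tool holder, fixed, 110 (x) x 90 (y) x 125 mm high: a top plate on two side boards, open to front and back; origin at the centre of its underside. The plate has a slot 36 mm long (x, from -13 to +23 mm) and 18 mm wide (y).
- seat (a point): point on the holder's top plate, 125 mm above the bench, where the axis of the hook tool's shank stands when the tool is put away; axes as the holder's, and the tool's foot points to the holder's +x
- hook_handle (a point): centre of the hook tool's upright wooden grip, 30 (tool x) x 22 (y) x 46 mm high, gripped across y from above; axes are the tool's. Below, a 40 x 30 x 5 mm steel flange, its underside 28 mm below this point, rests on the holder. A straight round shank 6 mm thick hangs on the grip's axis. Mass 0.11 to 0.18 kg.
- hook_foot (a point): middle of the hook's foot: a 5 mm bar from the lower end of the shank towards the tool's +x, its axis 138 mm below the grip's centre. This point is 6.25 mm from the shank's axis; the foot ends 15 mm from the shank's axis in an upturned lip 3 mm higher than the foot's top; axes are the tool's.
- screw_jar_c (a point): jar on the block, 38 mm across, 34 mm high: leave alone; point at half height
- hammer_grip (a point): hammer, 260 mm, lying on the bench: leave alone
- screwdriver_grip (a point): screwdriver, 200 mm, lying: leave alone
- wrench_grip (a point): wrench, 180 mm, lying: leave alone
- offcut_c (a point): plywood offcut 50 x 90 x 22 mm: leave alone; centre
- tin_c (a point): tin can 56 mm across, 45 mm high: leave alone; point at half height
- chisel_c (a point): bench chisel, 220 mm, lying: leave alone; middle
Things that resemble listed ones, but are neither listed nor needed, are in the scene too. Leave any yellow look-alike of the part that bears hook_handle alone. Several things look just like the holder: the one meant starts farthest to the robot's right.

How it is judged:
By the outcome, as a careful person would: the job done as asked, in the order asked, and still so for the second after the job is handed in, with the robot touching nothing.
It also fails if it takes over 72 s, if anything falls off the work surface, if the arm or the gripper's body presses on something with over 40 N, if the wrist force passes 120 N, or if a joint passes its speed limit or range.

### The arm

A 6-joint arm with a two-finger parallel gripper is mounted at the origin on the work surface. World frame = base frame: x ahead of the robot, y to its left, z up, the work surface at z = 0. Lengths are in mm, angles in rad, forces in N, time in s.
With the tool pointing down it reaches from about 375 to 900 mm from the base axis. Payload 3.1 kg.
Tool frame: the origin (TCP) lies on the centre line of the jaws, within the pads' length; the fingertips stand 8 mm ahead of it and the grasp point (between the pads) lies 11 mm behind it; z points along the fingers, y is the line along which they close (so a half turn about z gives the same grasp; the last joint's range is limited). The gripper opens to 85 mm and grips with 20 to 120 N. Pads are 22 mm wide; open, the fingers measure 114 mm over their backs; the gripper's body (76 mm by 85 mm) begins 54 mm behind the grasp point. The pads swing forward as they close: fully open they stand 13 mm farther back than shut.
Start: joints at [1.026, 0.527, 1.433, -0, 1.181, -0.178], TCP at [223.519, 583.64, 239.31] pointing down, gripper open.
Joint ranges: [-3.08, 3.08], [-0.75, 2.2], [0.22, 2.44], [-1.43, 4.57], [0, 2.65], [-2.85, 2.85]. Speed limits (rad/s): [2.79, 2.79, 3.14, 3.14, 3.14, 3.14].

### API

Orientations are given as a unit quaternion [x, y, z, w].
In Python, from cell import * gives the robot as it stands. The module is installed in compiled form; this text tells all that it offers. Calls block until the motion is done:
- move_pose(position, orientation): joint-space move of the TCP to a pose.
- line_to(position, speed=150, orientation=None, until_force=None): straight line of the TCP; orientation=None keeps the orientation; speed is the mean speed in mm/s. With until_force (N) it stops when the force on the tool has changed by that much, and returns True; else False.
- movej(angles): joint-space move.
- command_gripper(opening, strength=None): finger opening in mm; strength is the grip in N (None keeps the last); returns when the fingers have stopped.
- wait(seconds).
- solve_ik(position, orientation): joint angles nearest the present ones, or None.
- camera(name): name is "scene" or "top"; returns the picture (480x640x3 uint8, red, green, blue); there is no depth.
- camera_model(name): a dict with "fx", "fy", "cx", "cy" (pixels), "R" (3x3) and "t" (3): a world point X has camera coordinates R X + t. Camera axes: x right, y down, z forward; pixel columns grow to the right and rows downward; lengths in mm; the calibration is good to about 2 mm. A picture is of the moment at which its call begins. camera_model takes no time and is no camera call.
A pose or a line that the arm cannot do raises Unreachable and nothing moves.
- close_job(): hands the job in; it is judged then, once.
Trained networks look in the newest picture that a camera, given by its name, has taken for a name from the list of things; names that differ only in an ending like _2 or _b are one class to them, and where a whole thing is asked for, a point or a joint stands for the part that bears it (a point fixed in the world has none). Each returns a list of dicts, best first, with "confidence" (0 to 1); they miss things now and then, are a little off and sometimes report something else, mostly with a low value. They report only what shows in the picture. A call takes as long as a camera call. They do not tell look-alikes from the thing itself.
- find_in(camera, target): "position" ([x, y, z] in mm, in world coordinates, good to about 4 mm: the middle of the surface that is visible of it).
- tip_of(camera, target): "position" ([x, y, z] in mm, in world coordinates, good to about 4 mm: a listed point, or the origin of a listed thing).
Readings, each from a call of its own:
- read_time(): time.
- read_joint_pos(): joint angles.
- read_joint_vel(): joint speeds.
- read_joint_efforts(): joint torques, N m.
- read_ee_pos(): TCP position.
- read_eef_rot(): TCP orientation.
- read_wrist_force(): force on the tool from outside, world axes, zero at the start.
- read_moment(): the same for the moment, N m.
- read_width(): finger opening in mm.
- read_grip_force(): force on a finger pad.
Only numpy, scipy, OpenCV 4.12 (cv2) and the standard library are available. Lean on these libraries where they do the work, as an engineer would, in place of code of your own. Each camera call takes 0.05 s, during which the arm holds its last target. There are 200 camera calls.

## Working session

There is one attempt and no reset: what is moved stays moved. The work goes in short steps, each a Python script; the robot and the scene stay as the last script left them, time stands still between calls to the robot, and variables do not carry over. Pictures are saved under pics/ and viewed, at most 10 in all, crops included, and the job is handed in when it is done.

```bash
mkdir -p pics; cat > h.py <<'E'
from cell import *
import numpy as np, cv2
def save(img,n): cv2.imwrite('pics/'+n,cv2.cvtColor(img,cv2.COLOR_RGB2BGR))
def px(cam,X):
    m=camera_model(cam);c=np.array(m['R'])@np.array(X,float)+np.array(m['t'])
    return np.array([m['fx']*c[0]/c[2]+m['cx'],m['fy']*c[1]/c[2]+m['cy']])
def ray(cam,uv,z):
    m=camera_model(cam);R=np.array(m['R']);C=-R.T@np.array(m['t'])
    d=R.T@np.array([(uv[0]-m['cx'])/m['fx'],(uv[1]-m['cy'])/m['fy'],1])
    return C+d*(z-C[2])/d[2]
E
python3 - <<'E'
from h import *
for c in ['scene','top']:
    save(camera(c),c+'0.png')
    m=camera_model(c);print(c,m['fx'],(-np.array(m['R']).T@np.array(m['t'])).round())
    for n in ['block','bore','stop','loop','holder','seat','hook_handle','hook_foot']:
        for f in (find_in,tip_of):
            try: r=f(c,n)
            except Exception as e: print(n,f.__name__,e); continue
            print(n,f.__name__,[(np.round(d['position']).tolist(),round(d['confidence'],2),px(c,d['position']).round().tolist()) for d in r[:5]])
print(read_ee_pos(),read_eef_rot(),read_wrist_force(),read_time())
E
```

```text
scene 446.77134340462175 [1160. -559.  734.]
block call [([637.0, -202.0, 97.0], 0.71, [254.0, 319.0]), ([674.0, -186.0, 130.0], 0.18, [272.0, 312.0])]
block call [([593.0, -173.0, -1.0], 0.79, [256.0, 334.0])]
bore call [([640.0, -204.0, 99.0], 0.7, [254.0, 319.0])]
bore call [([567.0, -171.0, 96.0], 0.87, [244.0, 294.0])]
stop call []
stop call []
loop call []
loop call []
holder call [([578.0, 139.0, 75.0], 0.65, [345.0, 240.0]), ([392.0, 232.0, 102.0], 0.57, [316.0, 192.0])]
holder call [([382.0, 268.0, -1.0], 0.72, [323.0, 217.0]), ([553.0, 182.0, -0.0], 0.57, [348.0, 252.0]), ([569.0, -168.0, 96.0], 0.55, [246.0, 294.0])]
seat call [([394.0, 229.0, 104.0], 0.92, [317.0, 192.0])]
seat call [([552.0, 174.0, 124.0], 0.94, [347.0, 214.0]), ([381.0, 267.0, 126.0], 0.93, [322.0, 179.0]), ([583.0, 533.0, 11.0], 0.54, [429.0, 202.0])]
hook_handle call [([508.0, 66.0, 129.0], 0.62, [304.0, 224.0])]
hook_handle call [([504.0, 70.0, 137.0], 0.86, [304.0, 220.0]), ([551.0, 182.0, 154.0], 0.64, [349.0, 203.0])]
hook_foot call [([510.0, 67.0, 129.0], 0.93, [305.0, 224.0]), ([559.0, 173.0, 15
[... 955 characters left out ...]
ll [([386.0, 256.0, 121.0], 0.66, [242.0, 315.0]), ([548.0, 175.0, 125.0], 0.56, [275.0, 251.0])]
seat call [([383.0, 265.0, 124.0], 0.85, [238.0, 316.0]), ([550.0, 180.0, 124.0], 0.63, [273.0, 251.0])]
hook_handle call [([549.0, 177.0, 174.0], 0.69, [272.0, 249.0]), ([508.0, 67.0, 166.0], 0.52, [316.0, 266.0])]
hook_handle call [([553.0, 188.0, 154.0], 0.52, [268.0, 248.0]), ([510.0, 72.0, 140.0], 0.43, [315.0, 266.0])]
hook_foot call [([510.0, 72.0, 164.0], 0.53, [315.0, 265.0]), ([550.0, 173.0, 179.0], 0.46, [273.0, 248.0])]
hook_foot call []
[223.5155795  583.65067908 239.30898301] [ 1.81903779e-01  9.83316335e-01  6.44062994e-07 -7.24513708e-06] [-0.31375012 -0.15774161 -0.37857495] 1.7
```

View pics/scene0.png

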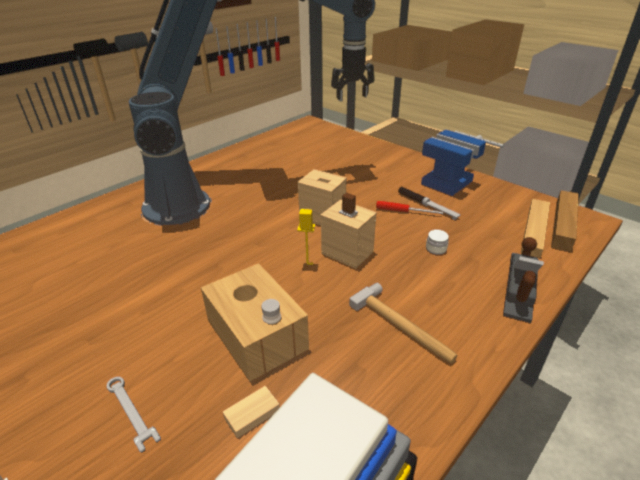

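View pics/top0.png

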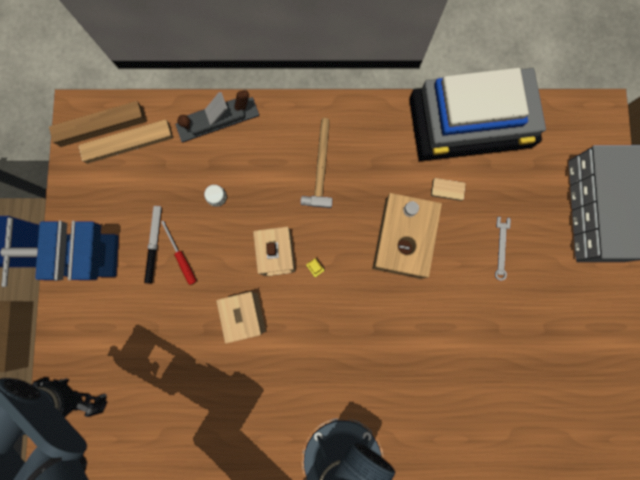

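Candidates for the hook tool: a dark-brown grip in the holder at top (272,249) / scene (349,205), and a yellow look-alike at top (315,266) / scene (306,220). I choose the brown one. Candidates for the holder: top (275,251) at y≈178 and top (240,316) at y≈266. The one meant is farthest right, so (275,251). Next is a close crop.

```bash
python3 - <<'E'
import cv2,numpy as np
t=cv2.imread('pics/top0.png');s=cv2.imread('pics/scene0.png')
c=lambda i,x,y,w,h,k:cv2.resize(i[y:y+h,x:x+w],None,fx=k,fy=k,interpolation=cv2.INTER_CUBIC)
o=np.zeros((600,800,3),np.uint8)
o[:350,:420]=c(t,248,220,60,50,7)
o[:540,425:425+372]=c(t,374,190,62,90,6)
o[360:600,:420]=c(s,300,185,84,48*1,5)
cv2.imwrite('pics/crop1.png',o)
E
```

```text
(no output)
```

View pics/crop1.png

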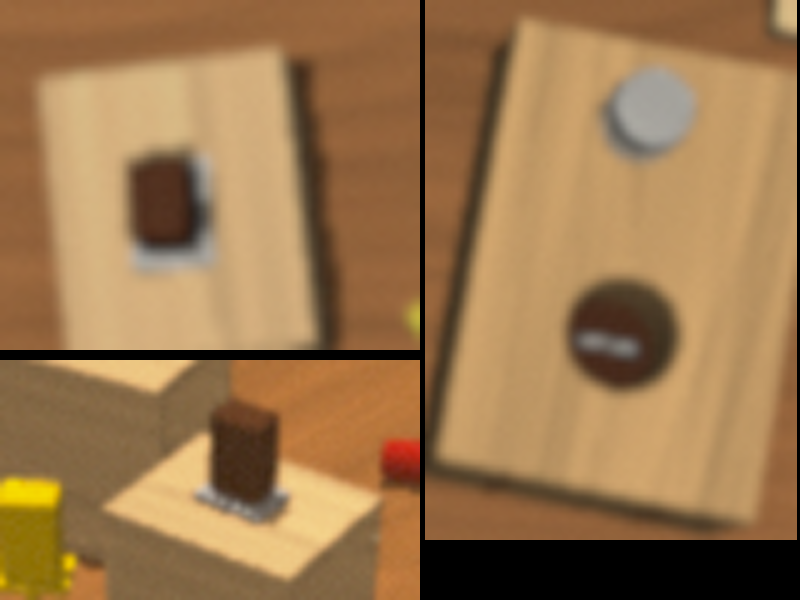

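The crop confirms it: a brown grip on a steel flange on the right-hand holder, and the yellow look-alike beside it is clearly different. The loop shows in the bore at top ≈(405,247). Next I fit the outlines for accurate poses.

```bash
cat > fit.py <<'E'
from h import *
from scipy.optimize import differential_evolution as DE
def edge(file):
    g=cv2.GaussianBlur(cv2.imread(file).astype(np.float32),(0,0),0.7)
    return sum(cv2.magnitude(cv2.Sobel(g[...,k],cv2.CV_32F,1,0),cv2.Sobel(g[...,k],cv2.CV_32F,0,1)) for k in range(3))
def proj(cam,P):
    m=camera_model(cam);c=P@np.array(m['R']).T+np.array(m['t'])
    return np.c_[m['fx']*c[:,0]/c[:,2]+m['cx'],m['fy']*c[:,1]/c[:,2]+m['cy']].astype(np.float32)
def rect(p,L,W,z,n=60):
    s=np.linspace(-.5,.5,n);o=np.full(n,.5)
    q=np.r_[np.c_[s*L,o*W],np.c_[s*L,-o*W],np.c_[o*L,s*W],np.c_[-o*L,s*W]]
    c,d=np.cos(p[2]),np.sin(p[2])
    return np.c_[q@np.array([[c,d],[-d,c]])+p[:2],np.full(len(q),z)]
def fit(cams,p0,L,W,z,r=12,ra=.25):
    E={c:edge(f) for c,f in cams.items()}
    def cost(p):
        v=0
        for c in cams:
            q=proj(c,rect(p,L,W,z));v-=cv2.remap(E[c],q[:,:1],q[:,1:],cv2.INTER_LINEAR).mean()
        return v
    res=DE(cost,[(p0[0]-r,p0[0]+r),(p0[1]-r,p0[1]+r),(p0[2]-ra,p0[2]+ra)],seed=1,tol=1e-6)
    return res.x,res.fun
E
python3 - <<'E'
from fit import *
T={'top':'pics/top0.png'};S={'scene':'pics/scene0.png'}
for n,p0,L,W,z in [('block',(594,-176,-.15),200,140,100),('holder',(551,178,.1),110,90,125),('grip',(551,178,.1),30,22,176),('flange',(551,178,.1),40,30,130)]:
    for c in (T,S,{**T,**S}):
        x,f=fit(c,p0,L,W,z);print(n,list(c),x.round(2),round(f,1))
E
```

```text
block ['top'] [ 5.9644e+02 -1.7463e+02 -2.0000e-01] -494.4Traceback (most recent call last):
  File "<stdin>", line 5, in <module>
  File "fit.py", line 21, in fit
    res=DE(cost,[(p0[0]-r,p0[0]+r),(p0[1]-r,p0[1]+r),(p0[2]-ra,p0[2]+ra)],seed=1,tol=1e-6)
    return fun(*args, **kwargs)
    ret = solver.solve()
    next(self)
    ~~~~^^^^^^
    energy = self.func(parameters)
    return self.f(x, *self.args)
           ~~~~~~^^^^^^^^^^^^^^^
  File "fit.py", line 19, in cost
    q=proj(c,rect(p,L,W,z));v-=cv2.remap(E[c],q[:,:1],q[:,1:],cv2.INTER_LINEAR).mean()
  File "fit.py", line 7, in proj
    m=camera_model(cam);c=P@np.array(m['R']).T+np.array(m['t'])
ValueError: time passes only in moves, steps and waits
```

```bash
sed -i 's/^def edge/M={c:camera_model(c) for c in ("top","scene")}\ndef edge/; s/m=camera_model(cam);c=P@/m=M[cam];c=P@/' fit.py
python3 - <<'E'
from fit import *
T={'top':'pics/top0.png'};S={'scene':'pics/scene0.png'}
for n,p0,L,W,z in [('block',(594,-176,-.2),200,140,100),('holder',(551,178,.1),110,90,125),('grip',(551,178,.1),30,22,176),('flange',(551,178,.1),40,30,130)]:
    for c in (T,S,{**T,**S}):
        x,f=fit(c,p0,L,W,z);print(n,list(c),x.round(2),round(f,1))
    if n in('block','holder'): best=x
# overlay
t=cv2.imread('pics/top0.png');s=cv2.imread('pics/scene0.png')
G,_=fit({**T,**S},(551,178,.1),30,22,176);H,_=fit({**T,**S},(551,178,.1),110,90,125);B,_=fit({**T,**S},(594,-176,-.2),200,140,100)
def crop(cam,img,x,y,w,h,k):
    o=cv2.resize(img[y:y+h,x:x+w],None,fx=k,fy=k,interpolation=cv2.INTER_CUBIC)
    for p,L,W,z,col in [(B,200,140,100,(0,255,0)),(H,110,90,125,(0,255,0)),(G,30,22,176,(255,0,255)),(G,40,30,130,(255,255,0))]:
        for a,b in (proj(cam,rect(p,L,W,z))-[x-.5,y-.5])*k: cv2.circle(o,(int(a),int(b)),0,col,-1)
    a=np.linspace(0,6.3,80);bo=B[:2]-30*np.array([np.cos(B[2]),np.sin(B[2])])
    for u,v in (proj(cam,np.c_[bo[0]+25*np.cos(a),bo[1]+25*np.sin(a),0*a+100])-[x-.5,y-.5])*k: cv2.circle(o,(int(u),int(v)),0,(0,0,255),-1)
    return o
o=np.zeros((600,800,3),np.uint8)
o[:300,:360]=crop('top',t,248,220,60,50,6);o[:450,370:680]=crop('top',t,374,190,62,90,5)
o[310:590,:340]=crop('scene',s,310,185,85,70,4)
o[460:600,370:790]=crop('scene',s,200,265,105,35,4)
cv2.imwrite('pics/ov.png',o)
E
```

```text
block ['top'] [ 5.9647e+02 -1.7465e+02 -2.0000e-01] -494.3
block ['scene'] [ 5.9567e+02 -1.7425e+02 -2.1000e-01] -484.2
block ['top', 'scene'] [ 5.9608e+02 -1.7444e+02 -2.0000e-01] -975.2
holder ['top'] [5.5328e+02 1.7987e+02 1.3000e-01] -487.4
holder ['scene'] [5.5198e+02 1.7984e+02 1.4000e-01] -595.3
holder ['top', 'scene'] [5.5245e+02 1.7986e+02 1.3000e-01] -1076.4
grip ['top'] [5.4915e+02 1.7923e+02 1.2000e-01] -710.8
grip ['scene'] [5.63e+02 1.66e+02 3.50e-01] -328.8
grip ['top', 'scene'] [5.4961e+02 1.7944e+02 1.4000e-01] -964.1
flange ['top'] [5.5593e+02 1.8338e+02 1.6000e-01] -575.3
flange ['scene'] [5.4094e+02 1.8992e+02 3.5000e-01] -517.3
flange ['top', 'scene'] [5.5420e+02 1.8238e+02 3.5000e-01] -986.7
```

View pics/ov.png

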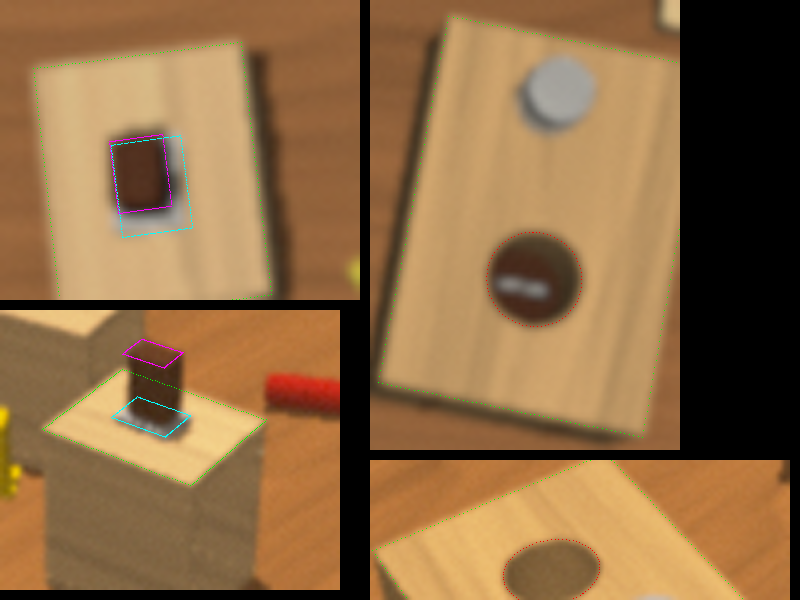

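```bash
cat >> h.py <<'E'
def Q(th):
    p=(th+np.pi)/2; return [float(np.cos(p)),float(np.sin(p)),0.,0.]
B=np.array([596.1,-174.4]);BY=-0.203
ux=np.array([np.cos(BY),np.sin(BY)]);BORE=B-30*ux
HY=0.133;SEAT=np.array([551.5,179.8])
E
python3 - <<'E'
from h import *
print(solve_ik([*SEAT,280],Q(HY)),solve_ik([*BORE,200],Q(BY)))
move_pose([*SEAT,200],Q(HY)); command_gripper(50,60)
print(read_wrist_force(),read_time(),read_joint_pos())
line_to([*SEAT,142],120); print(read_wrist_force())
command_gripper(0,90);wait(.2)
print(read_width(),read_grip_force(),read_wrist_force(),read_ee_pos(),read_time())
line_to([*SEAT,290],100);wait(.2)
print(read_width(),read_wrist_force(),read_ee_pos(),read_time())
for c in ['scene','top']: save(camera(c),c+'1.png')
for c in ['scene','top']:
  for n in ['hook_handle','hook_foot','seat']:print(c,n,[(np.round(d['position']).tolist(),round(d['confidence'],2)) for d in tip_of(c,n)[:3]])
t=cv2.imread('pics/top1.png');s=cv2.imread('pics/scene1.png')
o=np.zeros((600,800,3),np.uint8)
for cam,i,xx in(('top',t,0),('scene',s,400)):
    c=px(cam,[*SEAT,170]).astype(int);a=i[c[1]-50:c[1]+50,c[0]-33:c[0]+33];print(c)
    o[:,xx:xx+396]=cv2.resize(a,(396,600),interpolation=cv2.INTER_CUBIC)
cv2.imwrite('pics/crop2.png',o)
E
```

```text
[ 1.22610153e-01  4.21992696e-01  1.50008746e+00 -4.44089210e-16
  1.21951250e+00 -1.58118617e+00] [-4.77639273e-01  5.29203524e-01  1.55955081e+00 -4.44089210e-16
  1.05283832e+00 -1.84543560e+00]
[-0.42500882  0.95493143 -0.19317151] 4.0333 [ 1.23016203e-01  5.15315179e-01  1.58784910e+00  8.52450662e-06
  1.03840792e+00 -1.58116626e+00]
[0.15370951 0.30935396 0.18620052]
21.09313226615592 88.10217618942261 [ 0.26487099 -0.50071441  5.84755582] [552.34171353 179.96937716 143.17715407] 5.2333
21.150129698682004 [-0.00817777 -0.38329128 -1.16612316] [551.34346365 179.75293563 289.52733789] 7.0667
scene hook_handle [([506.0, 69.0, 139.0], 0.87), ([550.0, 179.0, 302.0], 0.53)]
scene hook_foot [([513.0, 76.0, 3.0], 0.71), ([557.0, 179.0, 161.0], 0.66)]
scene seat [([552.0, 179.0, 126.0], 0.68), ([379.0, 267.0, 128.0], 0.65), ([528.0, 447.0, 14.0], 0.2)]
top hook_handle []
top hook_foot []
top seat [([551.0, 179.0, 124.0], 0.84)]
[271 248]
[348 197]
```

View pics/crop2.png

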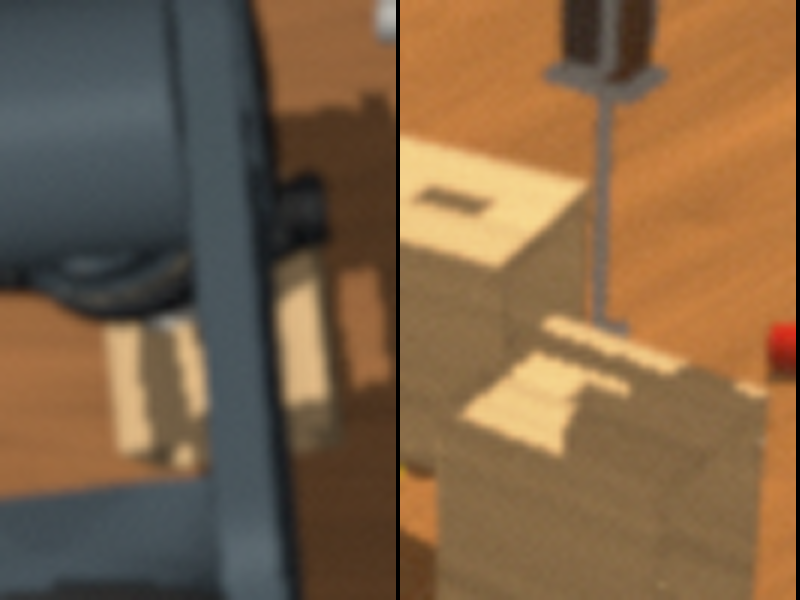

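The crop shows the tool lifted clear with its foot pointing to +x (scene ≈(352,201)) and the slot free. Now I move to the bore and check alignment above the mouth.

```bash
python3 - <<'E'
from h import *
for z in (230,200,180): print(z,px('scene',[551.34,179.75,z]),px('scene',[554.34,179.75,z]))
P=BORE-19.5*ux
line_to([*SEAT,312],100)
move_pose([*P,312],Q(BY)); line_to([*P,237],120);wait(.2)
print(read_ee_pos(),read_wrist_force(),read_time())
e=read_ee_pos()
s=camera('scene');save(s,'scene2.png')
for n in ['hook_foot','hook_handle','bore']:print(n,[(np.round(d['position']).tolist(),round(d['confidence'],2)) for d in tip_of('scene',n)[:3]])
# overlay of predicted shank & foot
x=200;y=205;k=7
o=cv2.resize(cv2.imread('pics/scene2.png')[y:y+85,x:x+110],None,fx=k,fy=k,interpolation=cv2.INTER_CUBIC)
D=lambda X,c:cv2.circle(o,tuple(((px('scene',X)-[x-.5,y-.5])*k).astype(int)),1,c,-1)
uy=np.array([-ux[1],ux[0]])
for z in range(0,90,6):
    for q in (-3,3):D([*(e[:2]),e[2]-128+z],(255,0,255))
for q in np.linspace(0,15,6): D([*(e[:2]+q*ux),e[2]-128.2],(0,255,255))
for a in np.linspace(0,6.28,40): D([*(BORE+25*np.array([np.cos(a),np.sin(a)])),100],(0,0,255))
cv2.imwrite('pics/ov2.png',o)
E
```

```text
230 [348.90026354 175.95322377] [349.86068168 176.34853265]
200 [348.58265014 186.97920872] [349.52700809 187.38523351]
180 [348.37655809 194.13371757] [349.31050406 194.54639401]
[ 548.17093368 -164.6337913   237.98188699] [ 0.21729721  0.64337878 -1.69165377] 10.1083
hook_foot [([556.0, -165.0, 110.0], 0.79), ([514.0, 75.0, 3.0], 0.65), ([552.0, 182.0, -2.0], 0.62)]
hook_handle [([507.0, 72.0, 137.0], 0.93), ([547.0, -161.0, 248.0], 0.85)]
bore [([565.0, -167.0, 96.0], 0.7)]
```

View pics/ov2.png

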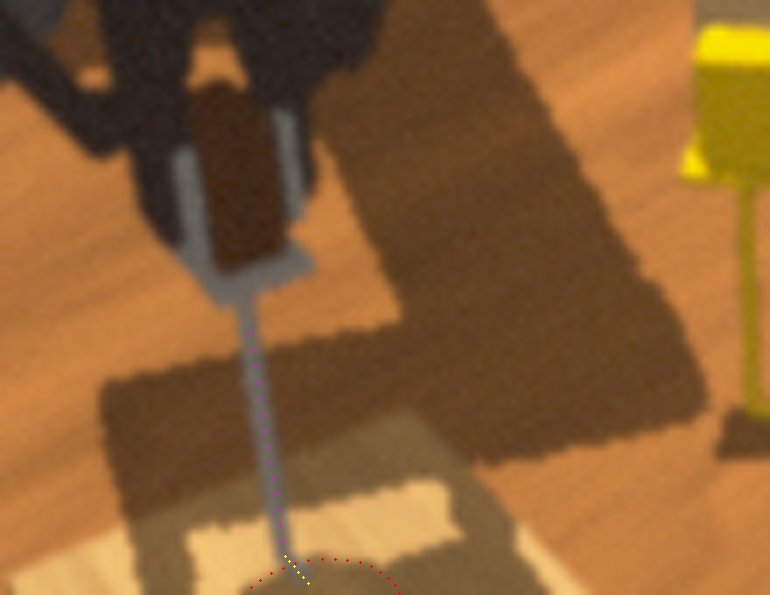

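```bash
python3 - <<'E'
from h import *
P=BORE-19.5*ux
print(line_to([*P,206],60,until_force=4),read_ee_pos(),read_wrist_force())
r=line_to([*P,166],15,until_force=3)
print(r,read_ee_pos(),read_wrist_force());wait(.2)
print(read_ee_pos(),read_wrist_force(),read_time(),np.array(read_ee_pos())[2]-130.7)
E
```

```text
False [ 547.59679268 -164.43336903  205.74307437] [ 0.62310562 -0.87926247 -2.05363171]
True [ 547.64889012 -164.47277872  178.45366329] [-0.07585236  0.10426328  4.85715314]
[ 547.63922364 -164.43310133  178.41630011] [-0.92129707 -0.72479813  6.19340118] 12.8833 47.71630010724448
```

```bash
python3 - <<'E'
from h import *
P=BORE-19.5*ux; z=178.4+2.5
line_to([*P,z],15);wait(.15);print(read_ee_pos(),read_wrist_force())
r=line_to([*(BORE-6.25*ux),z],15,until_force=4);wait(.1)
e=np.array(read_ee_pos());print(r,e,read_wrist_force(),(e[:2]-BORE)@ux,read_time())
E
```

```text
[ 547.32337316 -164.270865    180.46418319] [-0.45024317  0.70664929 -1.41984391]
False [ 560.48566944 -167.05494218  180.90023067] [ 0.04811543  0.76735905 -1.72043016] -6.363858672914424 14.5583
```

```bash
python3 - <<'E'
from h import *
C=BORE-6.25*ux
r=line_to([*C,198],12,until_force=13);print(r,read_ee_pos(),read_wrist_force());wait(.1)
print(read_ee_pos(),read_wrist_force(),read_time())
E
```

```text
False [ 560.47069653 -166.9942427   197.9820184 ] [  0.88903389  -1.37569178 -10.17207405]
[ 560.46641046 -167.02602207  197.9718129 ] [  0.09742087   0.50323035 -10.07072604] 16.2333
```

```bash
python3 - <<'E'
from h import *
C=BORE-6.25*ux
r=line_to([*C,243],15,until_force=6);print(r,read_ee_pos(),read_wrist_force())
wait(.1);print(read_wrist_force())
if not r:
    r=line_to([*C,270],6,until_force=4.5);print(r,read_ee_pos(),read_wrist_force());
    for i in range(4): wait(.05);print(read_ee_pos()[2],read_wrist_force())
print(read_time())
E
```

```text
False [ 560.58462484 -167.08352268  242.96877868] [ 0.09995229  0.53912492 -9.64811898]
[  0.49898711  -0.17373112 -10.23211288]
True [ 559.94685518 -166.73931211  256.6248518 ] [ 0.56482112 -0.34934072 -1.18944304]
256.0640447159858 [ 0.982384   -0.17951494 -1.60663067]
255.50795623274047 [ 1.638433    0.04545391 -1.93282409]
255.0207805392059 [ 2.09975357 -0.38052428 -1.40738865]
254.54862090840453 [ 1.21657646  0.24304833 -2.04681626]
22.175
```

```bash
python3 - <<'E'
from h import *
print(read_ee_pos(),read_wrist_force(),read_width())
for c in('scene','top'): save(camera(c),c+'3.png')
for n in ['stop','loop','hook_foot']:
  for c in('scene','top'):print(n,c,[(np.round(d['position']).tolist(),round(d['confidence'],2)) for d in tip_of(c,n)[:3]])
s=cv2.imread('pics/scene3.png')
o=cv2.resize(s[235:335,195:315],None,fx=6,fy=6,interpolation=cv2.INTER_CUBIC)
cv2.imwrite('pics/c3.png',o)
E
```

```text
[ 558.75260066 -166.04871091  254.54862091] [ 1.21657646  0.24304833 -2.04681626] 21.310672827777907
stop scene [([569.0, -170.0, 81.0], 0.92), ([663.0, -181.0, 119.0], 0.67)]
stop top [([569.0, -164.0, 80.0], 0.48), ([554.0, 179.0, 125.0], 0.43)]
loop scene [([595.0, -173.0, -5.0], 0.72), ([567.0, -166.0, 124.0], 0.67)]
loop top [([566.0, -167.0, 125.0], 0.36)]
hook_foot scene [([564.0, -167.0, 127.0], 0.85), ([512.0, 76.0, 1.0], 0.74), ([584.0, 530.0, 9.0], 0.28)]
hook_foot top []
```

View pics/c3.png

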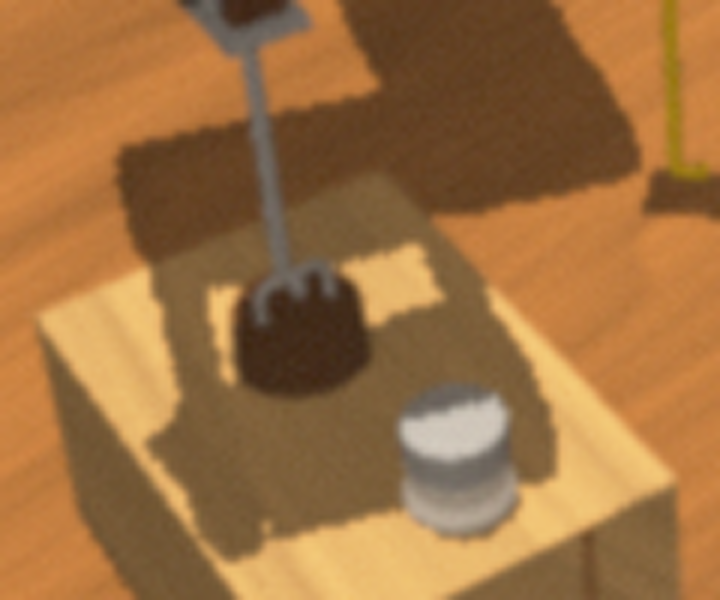

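The picture shows the stop up, its top about 15 mm above the mouth at crop (300,310), with the hook still through the arch at (290,285). The force has gone, though, so I check what the arm is doing.

```bash
python3 - <<'E'
from h import *
for i in range(6):
    print(np.round(read_ee_pos(),2),np.round(read_wrist_force(),2),np.round(read_joint_vel(),4),round(read_width(),2),read_time()); wait(.1)
print(read_eef_rot(),Q(BY))
E
```

```text
[ 557.6 -165.5  253.5] [-0.4   0.03 -1.41] [ 0.0001 -0.0001 -0.0023  0.0001 -0.0018 -0.0002] 20.9 22.575
[ 557.71 -165.58  253.58] [ 0.21  0.18 -1.3 ] [-0.0001 -0.0004 -0.0013  0.0003 -0.001   0.0012] 20.81 22.675
[ 557.8  -165.61  253.65] [-0.24 -0.59 -1.9 ] [-0.0001 -0.001  -0.0016 -0.0004 -0.0002  0.0008] 20.7 22.775
[ 557.86 -165.63  253.71] [-0.23  0.51 -1.79] [-0.0001 -0.0019 -0.0009 -0.0006 -0.0007  0.0003] 20.63 22.875
[ 557.87 -165.6   253.73] [-0.2   0.24 -1.26] [ 0.0001  0.0003 -0.0016  0.0001 -0.0003  0.0026] 20.76 22.975
[ 557.88 -165.66  253.74] [-0.7  -0.19 -1.02] [ 0.0016 -0.0009  0.      0.0022  0.0008 -0.0018] 21.05 23.075
[ 0.10134417  0.99483246  0.00233591 -0.00568199] [0.10132581002248273, 0.9948532958297358, 0.0, 0.0]
```

```bash
python3 - <<'E'
from h import *
C=BORE-6.25*ux
line_to([*C,253.7],10,until_force=5);wait(.2)
print(np.round(read_ee_pos(),2),np.round(read_wrist_force(),2))
z=253.7; 
for i in range(40):
    z+=.4 ; r=line_to([*C,z],4,until_force=8)
    f=read_wrist_force();e=read_ee_pos()
    print(round(z,2),r,np.round(e,2),np.round(f,2))
    if f[2]<-8: break
wait(.2);print(np.round(read_ee_pos(),2),np.round(read_wrist_force(),2),read_time())
E
```

```text
[ 560.56 -167.07  253.69] [ 0.19  0.75 -1.62]
254.1 False [ 560.6  -167.11  254.14] [-0.4  -0.11 -2.  ]
254.5 False [ 560.63 -167.1   254.54] [ 1.14  0.7  -1.32]
254.9 False [ 560.61 -167.07  254.93] [ 0.28  0.16 -2.18]
255.3 False [ 560.64 -167.1   255.33] [-0.26  1.66 -2.25]
255.7 False [ 560.66 -167.12  255.75] [-0.47 -0.33 -1.07]
256.1 False [ 560.75 -167.1   256.16] [ 0.76 -0.51 -1.45]
256.5 False [ 560.76 -167.12  256.55] [ 0.4   0.07 -1.93]
256.9 False [ 560.73 -167.12  256.89] [ 1.44 -1.1  -2.97]
257.3 False [ 560.64 -167.11  257.08] [ 1.29 -0.49 -4.11]
257.7 False [ 560.56 -167.09  257.26] [ 1.89 -1.18 -6.86]
258.1 False [ 560.48 -167.07  257.46] [ 1.55 -1.01 -9.89]
[ 560.43 -167.02  257.54] [  2.69   0.03 -11.68] 26.7833
```

```bash
python3 - <<'E'
from h import *
C=BORE-6.25*ux;z=258.1
F=lambda:np.mean([read_wrist_force()[2] for _ in range(4)])
n=0;t0=None
while n<60:
    n+=1;wait(.05)
    f=F();e=read_ee_pos();t=read_time()
    print(round(t,2),round(z,2),round(e[2],2),round(f,2))
    if -17.6<f<-15.6 and t0 is None: t0=t
    if t0 and t-t0>.8: break
    d=-16.5-f   # negative -> pull more
    if abs(d)>.7:
        z+=float(np.clip(-d*.06,-.3,.2)); line_to([*C,z],5)
E
```

```text
26.83 258.1 257.53 -12.92
27.13 258.3 257.72 -15.39
27.43 258.37 257.84 -18.48
27.73 258.25 257.9 -19.14
28.03 258.09 257.89 -17.57
28.33 258.03 257.91 -18.29
28.63 257.92 257.91 -19.06
28.93 257.76 257.87 -17.09
```

```bash
python3 - <<'E'
from h import *
C=BORE-6.25*ux;z=257.76
F=lambda:np.mean([read_wrist_force()[2] for _ in range(4)])
for n in range(4):
    f=F();print(round(read_time(),2),round(z,2),round(read_ee_pos()[2],2),round(f,2))
    d=-16.5-f
    if abs(d)>.7: z+=float(np.clip(-d*.08,-.2,.1)); line_to([*C,z],5)
    wait(.1)
# unhook: down 5.5, retreat, up
e0=np.array(read_ee_pos());print(e0,read_wrist_force(),read_time())
r=line_to([*C,252.0],10,until_force=22);wait(.15);print(r,np.round(read_ee_pos(),2),np.round(read_wrist_force(),2),read_time())
E
```

```text
28.93 257.76 257.87 -17.09
29.03 257.76 257.84 -17.13
29.13 257.76 257.85 -17.86
29.48 257.65 257.84 -16.16
[ 560.61559278 -167.05593747  257.79264398] [  2.39116115  -0.050793   -14.86889951] 29.5833
False [ 560.67 -167.15  252.13] [-0.1  -0.1  -2.03] 30.45
```

```bash
python3 - <<'E'
from h import *
D=BORE-24*ux
r=line_to([*D,252.0],25,until_force=4);wait(.1)
e=np.array(read_ee_pos());print(r,np.round(e,2),np.round(read_wrist_force(),2),(e[:2]-BORE)@ux)
if not r:
    r=line_to([*D,312],60,until_force=5);print(r,np.round(read_wrist_force(),2),read_time())
    if not r:
        move_pose([*SEAT,312],Q(HY));wait(.2);print(np.round(read_ee_pos(),2),np.round(read_wrist_force(),2))
        a=camera('scene');save(a,'scene4.png')
        for n in ['stop','hook_foot','hook_handle','seat']:print(n,[(np.round(d['position']).tolist(),round(d['confidence'],2)) for d in tip_of('scene',n)[:3]])
        s=cv2.imread('pics/scene4.png');o=np.zeros((600,800,3),np.uint8)
        o[:,:396]=cv2.resize(s[150:250,315:381],(396,600),interpolation=cv2.INTER_CUBIC)
        o[:400,400:]=cv2.resize(s[250:310,205:265],(400,400),interpolation=cv2.INTER_CUBIC)
        e=np.array(read_ee_pos());h=np.array([np.cos(HY),np.sin(HY)])
        for q in range(0,100,5):
            for k,X in enumerate([[*e[:2],e[2]-128+q]]+([[*(e[:2]+q*h),e[2]-128]] if q<=15 else [])):
                p=(px('scene',X)-[314.5,149.5])*6;cv2.circle(o,(int(p[0]),int(p[1])),1,(255,0,255),-1)
        cv2.imwrite('pics/c4.png',o)
E
```

```text
False [ 543.41 -163.58  252.05] [-0.2   0.11 -1.24] -23.7933203087264
False [-0.2   0.67 -1.17] 32.5583
[551.97 178.53 311.98] [ 0.06 -0.59 -1.99]
stop [([568.0, -169.0, 81.0], 0.59), ([538.0, -450.0, -2.0], 0.45)]
hook_foot [([512.0, 75.0, 2.0], 0.68), ([558.0, 178.0, 185.0], 0.55)]
hook_handle [([552.0, 178.0, 323.0], 0.79), ([506.0, 72.0, 140.0], 0.56)]
seat [([551.0, 180.0, 125.0], 0.56), ([525.0, 445.0, 15.0], 0.29)]
```

View pics/c4.png

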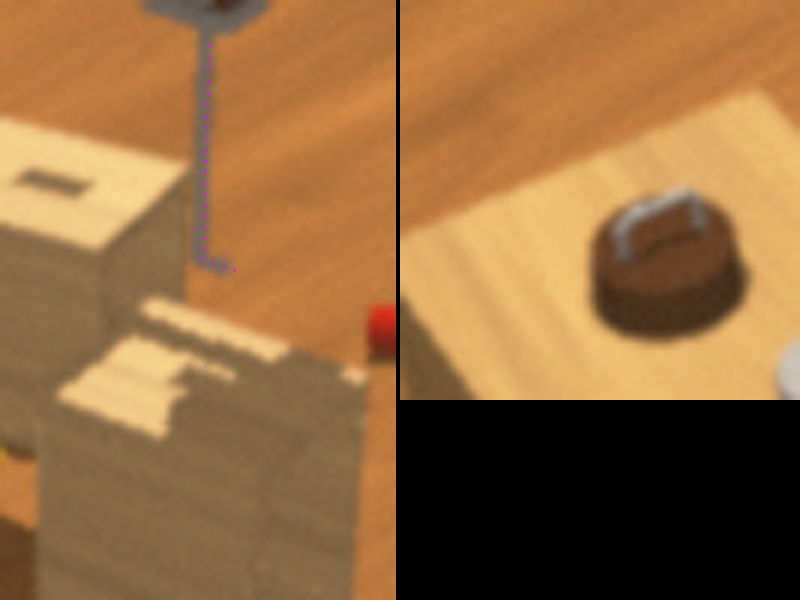

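The crop shows the stop up and free (right panel, (670,260)). The tool hangs straight at (205,150)–(225,265), on the predicted axis. Now I put it back.

```bash
python3 - <<'E'
from h import *
line_to([*SEAT,285],60);wait(.3);print(np.round(read_ee_pos(),2))
r=line_to([*SEAT,152],45,until_force=5);print(r,np.round(read_ee_pos(),2),np.round(read_wrist_force(),2))
if not r:
    r=line_to([*SEAT,140],8,until_force=4);print(r,np.round(read_ee_pos(),2),np.round(read_wrist_force(),2),read_time())
E
```

```text
[551.68 179.84 285.37]
False [551.6  179.83 152.13] [-0.43  0.87 -1.37]
True [551.43 179.78 143.19] [0.05 0.49 4.21] 39.35
```

```bash
python3 - <<'E'
from h import *
command_gripper(50);wait(.2);print(np.round(read_wrist_force(),2),read_width())
line_to([*SEAT,240],80);move_pose([400,330,300],Q(HY));wait(.3)
print(np.round(read_wrist_force(),2),read_time())
for c in('scene','top'):save(camera(c),c+'5.png')
for n in ['stop','loop','hook_handle','screw_jar_c']:print(n,[(np.round(d['position']).tolist(),round(d['confidence'],2)) for d in tip_of('scene',n)[:3]])
s=cv2.imread('pics/scene5.png')
cv2.imwrite('pics/c5.png',cv2.resize(s[150:350,190:400],None,fx=3,fy=3,interpolation=cv2.INTER_CUBIC))
E
```

```text
[-0.59  0.59  0.07] 49.69877033819226
[ 1.36 -0.38 -0.1 ] 42.5083
stop [([569.0, -171.0, 80.0], 0.62)]
loop [([569.0, -166.0, 125.0], 0.56)]
hook_handle [([506.0, 72.0, 140.0], 0.91), ([551.0, 178.0, 155.0], 0.9), ([663.0, -177.0, 119.0], 0.24)]
screw_jar_c [([664.0, -182.0, 120.0], 0.74), ([570.0, -170.0, 82.0], 0.46)]
```

View pics/c5.png

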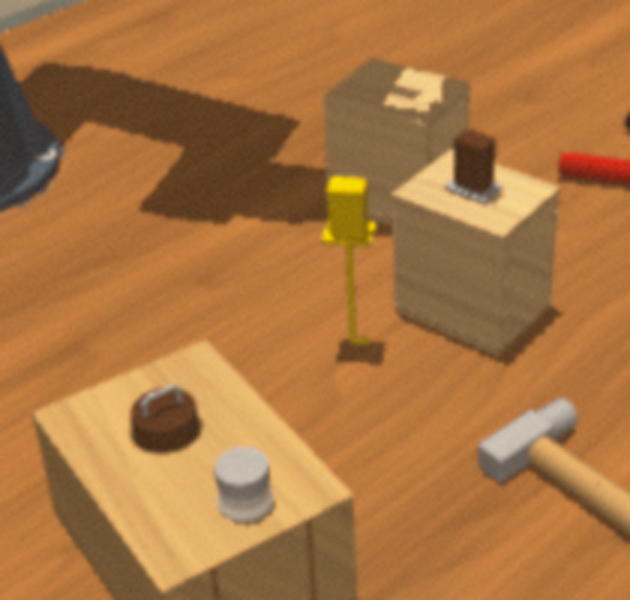

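The picture shows the stop up at (165,420), the tool upright in the right-hand holder at (474,165), and the jar and yellow look-alike where they were.

```bash
python3 -c "
from cell import *
print(close_job())"
```

```text
the job is handed in; nothing more can be done
None
```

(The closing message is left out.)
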